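# Pack the soil samples after the shaker run

### The arm

A 6-joint arm with a two-finger parallel gripper is mounted at the origin on the work surface. World frame = base frame: x ahead of the robot, y to its left, z up, the work surface at z = 0. Lengths are in m, angles in rad, forces in N, time in s.
With the tool pointing down it reaches from about 0.35 to 0.775 m from the base axis. Payload 7.3 kg.
Tool frame: the origin (TCP) lies between the finger pads; the fingertips stand 25 mm ahead of it and the grasp point (between the pads) lies 6 mm ahead of it; z points along the fingers, y is the direction in which the jaws open and shut (so a half turn about z gives the same grasp; the last joint's range is limited). The gripper opens to 92 mm and grips with 3 to 60 N. Pads are 19 mm wide; open, the fingers measure 130 mm over their backs; the gripper's body (75 mm by 190 mm) begins 47 mm behind the grasp point.
Start: joints at [1.05, 0.342, 1.524, -0, 1.275, -0.146], TCP at [0.192, 0.489, 0.252] pointing down, gripper open.
Joint ranges: [-2.53, 2.53], [-0.77, 2.02], [0.04, 2.7], [-1, 4.14], [0.28, 2.66], [-3.11, 3.11]. Speed limits (rad/s): [2.57, 2.57, 3.14, 3.14, 3.14, 3.14].

### API

Orientations are given as a 3x3 rotation matrix whose columns are the frame's x, y, z axes.
In Python, from workcell import r gives the robot as it stands.
- The arm moves only by the tool apply_moves, never from a script. Its argument "motion" is one flat list of numbers, 4 for each row, row after row: the shift along the tool's x, y, z normalised to -1 to 1, where 1 is 50 mm, then the turn about the tool's z normalised to -1 to 1, where 1 is 0.12 rad. In form: [tx, ty, tz, twist, tx, ty, tz, twist, ...]. A call has exactly 8 rows; each row shifts and turns the commanded pose from where the row before left it, along the tool's axes as they then stand; what a row does not reach is not made up. A row lasts 1/10 s, in which the tool goes at most 50 mm and 8.59 degrees, less where a joint would pass 70% of its speed; a pose out of reach is approached as far as the arm can. A call with a number of a shift or a turn outside -1 to 1 is refused whole. A call with a gripper value outside its range is refused whole. "fingers" is the gripper's target within -1 to 1 (fully open at 1, half-way at 0, shut at -1), set as the call begins (left out, the last holds). The fingers move at their own pace and stop on an object; "squeeze" is the grip in N (left out, the last holds). Time passes only in rows, so rows that do not move let the fingers close, or fill a call up. It gives the time, the measured TCP pose, the force and the opening at its end, in the units of the state.
- r.read_state(): the state, without advancing time (a new reading comes with each control period).
- r.snapshot(name): name is "side" or "top" or "wrist"; returns a dict with "frame" (400x640x3 uint8, red, green, blue), "vfov" (degrees; the focal length in pixels is half the picture's height over the tangent of half this angle, whatever the lens; pixels are square), "cx", "cy" (the principal point, pixels), "R" (3x3) and "t" (3): a world point X has camera coordinates R X + t. Camera axes: x right, y down, z forward; pixel columns grow to the right and rows downward; lengths in m; the calibration is good to about 2 mm. The wrist camera is an equidistant fisheye: a pixel r from the principal point sees the ray r / f radians off the axis. A picture is of the moment at which its call begins. There is no depth.
- r.finish_job(): hands the job in, once; it reports no verdict.
The state is a dict: "time": time; "qpos": joint angles; "joint_vel": joint speeds; "joint_torque": joint torques, N m; "tool_pos": TCP position; "ee_rot": TCP orientation; "wrist_force": force on the tool from outside, world axes, zero at the start; "torque": the same for the moment, N m; "opening": finger opening in m.
Only numpy, scipy, OpenCV 4.12 (cv2) and the standard library are available. Lean on these libraries where they do the work, as an engineer would, in place of code of your own. Each camera call takes 0.05 s, during which the arm holds its last target.

### The job

The shaker run is over: lift the shaker's sprung hold-down arm until it stays up by itself, leave it up, and take out the red-lidded jar. Pack all three soil samples (the jars with the red, the blue and the yellow lid) upright into the white carrier, each in the bay with the mat of its own lid's colour, setting them down gently rather than dropping them. The white-lidded jar and the slim bottle with the blue cap do not belong to the set: leave them standing where they are.

Things in the scene. Friction and masses are not known exactly. Their poses are not given: they have to be found in the camera images.
- jar_red: clear jar with brown soil in it and a red ribbed screw lid: body 50 mm across, lid 53 mm across and 16 mm high, 75 mm high in all, about 150 g; origin: centre of its underside, z up. At the start it is on the shaker (its top 60 mm above the bench), in a locating ring 9 mm high with 3 to 4 mm of play, held by the rubber foot of the sprung arm on its lid
- jar_blue: clear jar with brown soil in it and a blue ribbed screw lid: body 50 mm across, lid 53 mm across and 16 mm high, 75 mm high in all, about 150 g; origin: centre of its underside, z up. Stands on the bench among the look-alikes
- jar_yellow: clear jar with brown soil in it and a yellow ribbed screw lid: body 50 mm across, lid 53 mm across and 16 mm high, 75 mm high in all, about 150 g; origin: centre of its underside, z up. Stands on the bench among the look-alikes
- mat_red: red rubber mat, 78 mm square, 3 mm thick, in one of the four 84 mm square bays of the fixed white carrier (bays change); origin: centre of its underside, 5 mm above the bench; x, y along the bay's walls. Bay centres are 89 mm apart in a 2 by 2 square; walls 5 mm thick, tops 40 mm above the bench. A jar in the bay stands on the mat, its underside 8 mm above the bench
- mat_blue: blue rubber mat, 78 mm square, 3 mm thick, in one of the four 84 mm square bays of the fixed white carrier (bays change); origin: centre of its underside, 5 mm above the bench; x, y along the bay's walls. Bay centres are 89 mm apart in a 2 by 2 square; walls 5 mm thick, tops 40 mm above the bench. A jar in the bay stands on the mat, its underside 8 mm above the bench
- mat_yellow: yellow rubber mat, 78 mm square, 3 mm thick, in one of the four 84 mm square bays of the fixed white carrier (bays change); origin: centre of its underside, 5 mm above the bench; x, y along the bay's walls. Bay centres are 89 mm apart in a 2 by 2 square; walls 5 mm thick, tops 40 mm above the bench. A jar in the bay stands on the mat, its underside 8 mm above the bench
- jar_white: look-alike, stays: a jar of the same size and shape with a white lid and pale sand in it; origin: centre of its underside. It stands on the bench among the jars, as does an unlisted empty open clear cup, 54 mm across and 60 mm high; all stand at least 85 mm apart, centre to centre
- bottle_blue: look-alike, stays: a slim white plastic bottle with a small blue cap, 44 mm across at the body, cap 27 mm across, 96 mm high, about 130 g; origin: centre of its underside. It stands on the bench among the jars
- hold_arm (a joint): angle of the shaker's hold-down arm, rad: 0 when down on the jar, grows as its front end is lifted, stop at 1.6 (just past upright). A spring (about 4 N at the T-bar to start lifting, less farther up) pulls it down below about 0.95 and throws it up to the stop beyond that, where it stays. When up, the arm stands 100 mm and its foot 75 mm behind the jar's axis
- bar_mid (a point): middle of the arm's black T-bar (12 mm thick, 120 mm long, 178 mm above the bench when down). The arm joins its middle: pinch a half from above, 36 mm off. Axes turn with the arm; when down z is up, x level towards the hinge (away from the robot), y along the bar. Hinge axis parallel to y, 150 mm along x and 18 mm below (-z). Jar axis 50 mm along x; nothing beside it is over 165 mm high
There are look-alikes about, which are no part of the job. What is shaped like the jar_yellow but green or turquoise is not meant.

How it is judged:
By the outcome, as a careful person would: the job done as asked, in the order asked, and still so for the second after the job is handed in, with the robot touching nothing.
It also fails if it takes over 112 s, if anything falls off the work surface, if the arm or the gripper's body presses on something with over 40 N, if the wrist force passes 120 N, or if a joint passes its speed limit or range.

## Working session

There is one attempt and no reset: what is moved stays moved. The work goes in short steps, Python scripts to look and compute and a tool call to move; the robot and the scene stay as the last step left them, time stands still between calls to the robot, and variables do not carry over. Pictures are saved under pics/ and viewed, and the job is handed in when it is done.

Besides the shell and the picture viewer there is one more tool, called after ">>>" as name(argument=value, ...) on one line, values as JSON. apply_moves: Moves the arm, as the interface text tells. Scaled input: -1 to 1 covers 50 mm each way for a shift and 0.12 rad each way for a turn. Its arguments: {"type":"object","properties":{"motion":{"type":"array"},"fingers":{"type":"number"},"squeeze":{"type":"number"}},"required":["motion"]}

```bash
ls; mkdir -p pics; cat > h.py <<'E'
from workcell import r
import numpy as np, cv2
def snap(n,name):
    s=r.snapshot(n); cv2.imwrite(f'pics/{name}.png',s['frame'][:,:,::-1]); np.savez(f'pics/{name}.npz',**{k:s[k] for k in s}); return s
def ray(s,u,v):
    R=np.array(s['R']);t=np.array(s['t']);f=200/np.tan(np.radians(s['vfov'])/2)
    d=np.array([(u-s['cx'])/f,(v-s['cy'])/f,1.]); return -R.T@t, R.T@d
def onz(s,u,v,z):
    o,d=ray(s,u,v); return o+d*(z-o[2])/d[2]
def proj(s,X):
    R=np.array(s['R']);t=np.array(s['t']);f=200/np.tan(np.radians(s['vfov'])/2)
    c=R@np.array(X)+t; return c[:2]/c[2]*f+[s['cx'],s['cy']]
E
python3 - <<'E'
from h import *
for n in ['side','top','wrist']:
    s=snap(n,n+'0'); print(n,s['vfov'],s['cx'],s['cy'],(-np.array(s['R']).T@s['t']).round(3))
print(r.read_state())
E
```

```text
pics
side 51.787473958005826 319.03249881954696 198.1495305972352 [ 0.474 -0.583  0.762]
top 42.26658515265151 315.7119800403243 200.44373001900559 [0.337 0.01  1.485]
wrist 65.70646984690485 320.2125046868445 196.0178773956469 [0.116 0.517 0.385]
{'time': 0.15, 'qpos': array([ 1.04997725e+00,  3.42552112e-01,  1.52476948e+00, -1.38563473e-05,
        1.27540442e+00, -1.45995930e-01]), 'joint_vel': array([-0.00099482, -0.00267904, -0.00336819, -0.00050743, -0.00113932,
       -0.0007697 ]), 'joint_torque': array([ 1.16033851e-03, -4.31473911e+01, -2.44350350e+01,  7.17013213e-02,
        5.36860304e-02, -1.14169693e-04]), 'tool_pos': array([0.19205361, 0.48832436, 0.2512199 ]), 'ee_rot': array([[-9.30573821e-01,  3.66103890e-01, -5.52445959e-04],
       [ 3.66104275e-01,  9.30573307e-01, -9.89677506e-04],
       [ 1.51766679e-04, -1.12322081e-03, -9.99999358e-01]]), 'wrist_force': array([ 0.46366015, -0.14400522,  0.80110406]), 'torque': array([0.01175025, 0.0365209 , 0.00265818]), 'opening': 0.09193629904097633}
```

View pics/top0.png

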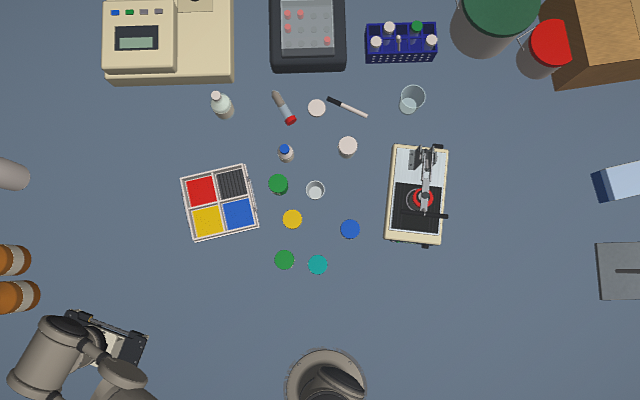

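View pics/side0.png

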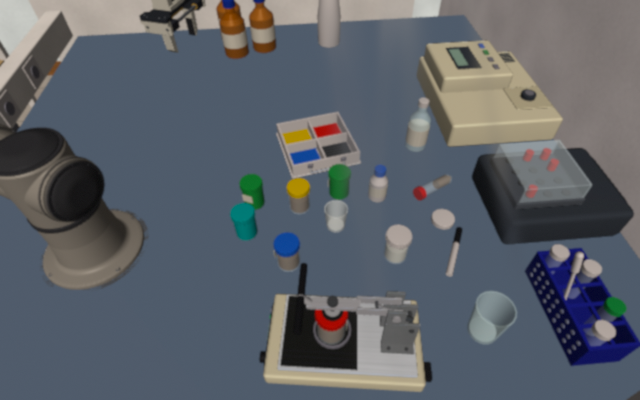

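View pics/wrist0.png

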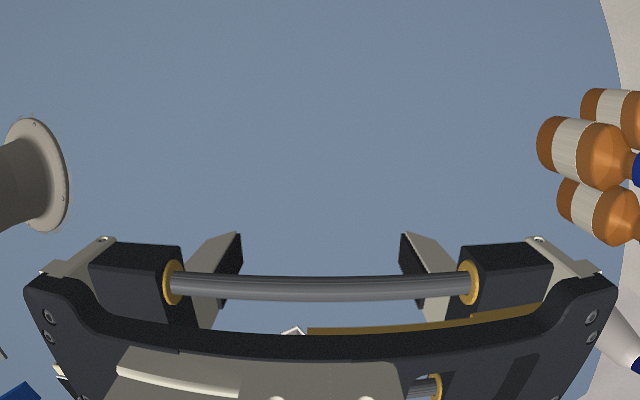

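The top view shows the carrier at (219,203), with red top-left, yellow bottom-left and blue bottom-right. The yellow lid is at (292,219), the blue lid at (350,229), the white lid at (348,147) and the bottle at (285,150). The shaker is at (417,195), with its T-bar at about (432,214). Next I'll measure these positions.

```bash
cat > m.py <<'E'
from h import *
def blobs(s,h0,h1,smin=120,vmin=60,amin=25):
    hsv=cv2.cvtColor(s['frame'],cv2.COLOR_RGB2HSV); 
    H=hsv[...,0].astype(int)
    m=((H>=h0)&(H<=h1) if h0<=h1 else (H>=h0)|(H<=h1))&(hsv[...,1]>smin)&(hsv[...,2]>vmin)
    n,l,st,c=cv2.connectedComponentsWithStats(m.astype(np.uint8))
    return [(c[i].round(1),st[i]) for i in range(1,n) if st[i][4]>=amin],l
E
python3 - <<'E'
from m import *
L=lambda n:{**dict(np.load(f'pics/{n}.npz'))}
for n in ['top0','side0']:
    s=L(n)
    for nm,a in dict(red=(174,6),yel=(20,32),blue=(105,125)).items():
        for c,st in blobs(s,*a,smin=150)[0]:
            print(n,nm,c,st, onz(s,*c,.075).round(4)[:2], onz(s,*c,.008).round(4)[:2], onz(s,*c,.135).round(4)[:2])
s=L('top0')
f=s['frame']
crop=cv2.resize(f[120:260,170:260],None,fx=4,fy=4,interpolation=cv2.INTER_CUBIC); 
crop2=cv2.resize(f[130:260,370:460],None,fx=4,fy=4,interpolation=cv2.INTER_CUBIC)
h=max(crop.shape[0],crop2.shape[0])
pad=lambda c:np.pad(c,((0,h-c.shape[0]),(0,0),(0,0)))
cv2.imwrite('pics/c0.png',np.hstack([pad(crop),pad(crop2)])[:,:,::-1])
s=L('side0'); cv2.imwrite('pics/c1.png',cv2.resize(s['frame'][250:400,250:450],None,fx=4,fy=4,interpolation=cv2.INTER_CUBIC)[:,:,::-1])
E
```

```text
top0 red [550.7  43. ] [ 529   19   44   49 1575] [ 0.9499 -0.6736] [ 0.979  -0.7061] [ 0.9239 -0.6445]
top0 red [290.4 119.8] [286 115  10  10  69] [0.7472 0.0742] [0.7667 0.0773] [0.7298 0.0715]
top0 red [201.  190.9] [186 176  31  31 662] [0.5532 0.3253] [0.5635 0.3403] [0.544  0.3119]
top0 red [416.3 197.1] [413 188   9  19  71] [ 0.5182 -0.2666] [ 0.5268 -0.2797] [ 0.5106 -0.2548]
top0 red [430.1 198.4] [428 191   6  15  48] [ 0.5135 -0.3042] [ 0.5219 -0.3192] [ 0.506  -0.2909]
top0 yel [207.4 220.9] [192 206  31  31 687] [0.4697 0.3079] [0.476  0.3221] [0.4641 0.2952]
top0 yel [291.8 218.8] [283 210  19  19 287] [0.4686 0.0769] [0.4748 0.0801] [0.463 0.074]
top0 blue [114.8  12. ] [111  10   8   5  37] [1.0826 0.5735] [1.118  0.6002] [1.0509 0.5495]
top0 blue [399.2  41.5] [366  22  71  32 946] [ 0.9678 -0.242 ] [ 0.9978 -0.2539] [ 0.941  -0.2312]
top0 blue [431.1  25.2] [422  22  14  13  49] [ 1.014  -0.3358] [ 1.0462 -0.3523] [ 0.9852 -0.3211]
top0 blue [284.1 148.5] [280 144   9  10  71] [0.6656 0.0937] [0.6812 0.0977] [0.6516 0.0901]
top0 blue [237.9 213.7] [223 199  31  31
[... 421 characters left out ...]
286] [ 0.5071 -0.2884]
side0 yel [296.4 135.9] [283 129  28  15 258] [0.4753 0.2535] [0.4754 0.3351] [0.4753 0.1804]
side0 yel [297.9 187.7] [287 178  23  20 368] [0.4698 0.0684] [0.4694 0.132 ] [0.4702 0.0115]
side0 blue [228.1   3.2] [223   0  11   8  75] [0.2474 1.0911] [0.2252 1.2545] [0.2672 0.9448]
side0 blue [304.4 155.8] [291 149  28  15 256] [0.4913 0.175 ] [0.493 0.249] [0.4898 0.1088]
side0 blue [380.6 169.8] [376 166  10  10  70] [0.6688 0.1072] [0.6878 0.1745] [0.6518 0.0468]
side0 blue [286.2 244. ] [274 233  26  24 494] [ 0.4381 -0.087 ] [ 0.4345 -0.0386] [ 0.4412 -0.1304]
side0 blue [587.7 313.9] [ 537  248  103  117 2934] [ 0.9649 -0.2898] [ 1.0127 -0.2611] [ 0.922  -0.3154]
```

View pics/c0.png

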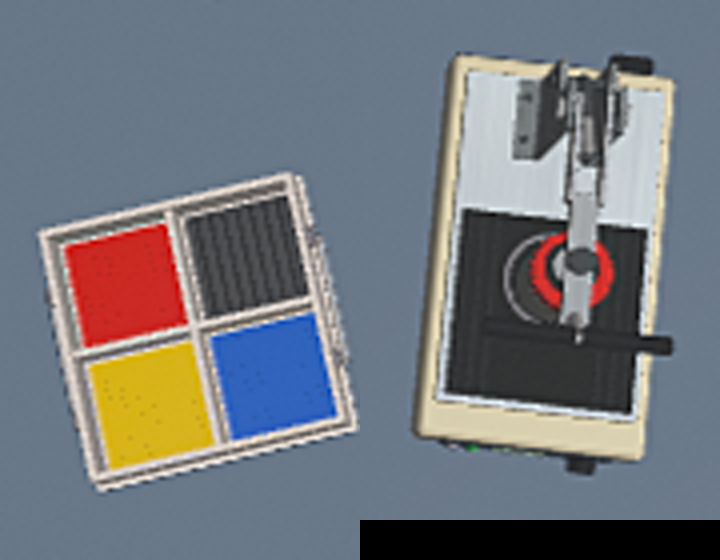

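View pics/c1.png

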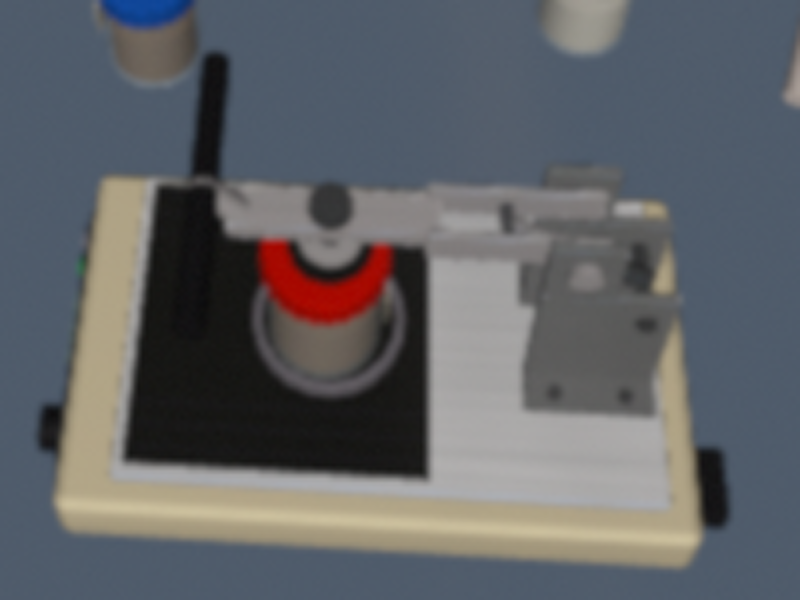

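```bash
python3 - <<'E'
from m import *
L=lambda n:{**dict(np.load(f'pics/{n}.npz'))}
a=L('top0');b=L('side0')
def tri(p,q):
    o1,d1=ray(a,*p);o2,d2=ray(b,*q)
    d1=d1/np.linalg.norm(d1);d2=d2/np.linalg.norm(d2)
    A=np.c_[d1,-d2];s,_,_,_=np.linalg.lstsq(A,o2-o1,rcond=None)
    P,Q=o1+s[0]*d1,o2+s[1]*d2;return ((P+Q)/2).round(4),np.linalg.norm(P-Q).round(4)
for s,pts in ((a,[(401,212),(448,216.5)]),(b,[(303.75,263.75),(297.5,333.75)])):
    P=[onz(s,*p,.178)[:2] for p in pts]; d=P[0]-P[1]
    print(np.round(P,4),'len',np.linalg.norm(d).round(4),'mid',np.round((P[0]+P[1])/2,4),'yaw of y',np.degrees(np.arctan2(d[1],d[0])).round(1))
print(tri((401,212),(303.75,263.75)),tri((448,216.5),(297.5,333.75)))
# dark mask near the bar, top view
g=a['frame'][195:235,395:455].astype(int).max(2)
# shaker housing outline yaw (top face z~.05): corners from crop
for X,Y in [(455,55),(672,80),(640,460),(413,435)]:
    print(onz(a,370+(X-360)/4,130+Y/4,.055).round(4)[:2])
print('jar',onz(a,423,197.7,.135).round(4))
s=a;f=s['frame']
c1=cv2.resize(f[180:240,380:460],None,fx=8,fy=8,interpolation=cv2.INTER_LANCZOS4); c1=np.clip(c1.astype(int)*2.2,0,255).astype(np.uint8)
cv2.imwrite('pics/c2.png',c1[:,:,::-1])
f=b['frame'];c1=cv2.resize(f[250:345,270:370],None,fx=6,fy=6,interpolation=cv2.INTER_LANCZOS4); c1=np.clip(c1.astype(int)*2.2,0,255).astype(np.uint8)
cv2.imwrite('pics/c3.png',c1[:,:,::-1])
E
```

```text
[[ 0.4681 -0.2055]
 [ 0.4531 -0.3239]] len 0.1194 mid [ 0.4606 -0.2647] yaw of y 82.8
[[ 0.4714 -0.2046]
 [ 0.455  -0.3246]] len 0.1211 mid [ 0.4632 -0.2646] yaw of y 82.2
(array([ 0.4697, -0.2052,  0.1786]), np.float64(0.0034)) (array([ 0.4541, -0.3242,  0.1767]), np.float64(0.0018))
[ 0.6746 -0.2151]
[ 0.6519 -0.367 ]
[ 0.3859 -0.3285]
[ 0.4077 -0.1731]
jar [ 0.5084 -0.2723  0.135 ]
```

View pics/c2.png

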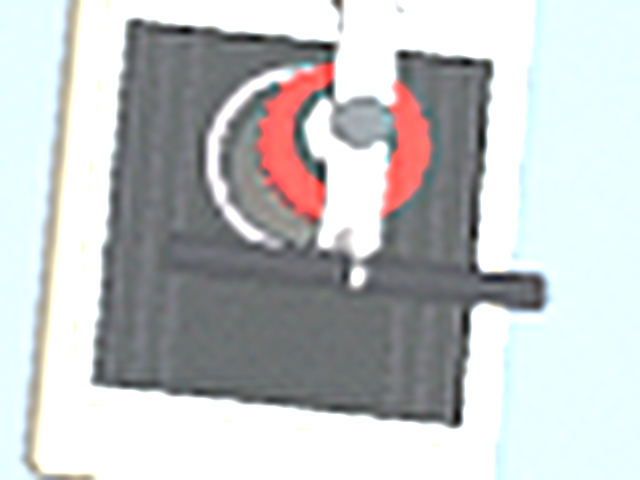

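View pics/c3.png

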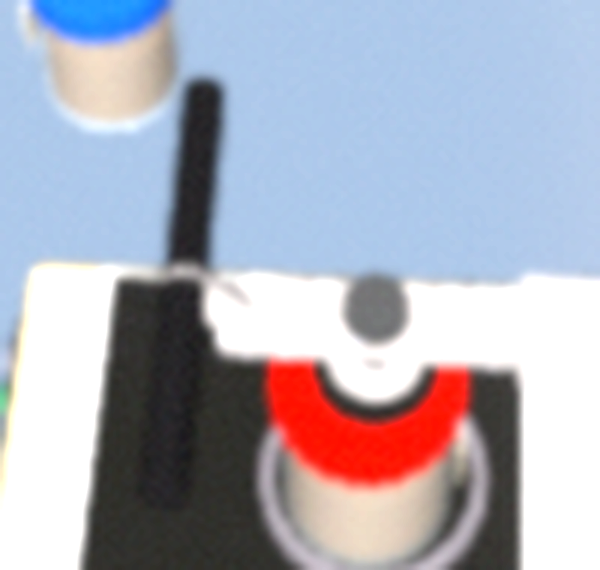

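```bash
cat > plan.py <<'E'
from h import *
def wrap(a): return (a+np.pi)%(2*np.pi)-np.pi
def plan(*wps,show=True):
    """wps: (x,y,z,yawdeg of tool y or None,nrows)"""
    s=r.read_state(); p=np.array(s['tool_pos']); R=np.array(s['ee_rot']); yaw=np.arctan2(R[1,1],R[0,1])
    print('at',p.round(4),'yaw',np.degrees(yaw).round(2),'q6',s['qpos'][5].round(2),'F',np.round(s['wrist_force'],1),'open',round(s['opening'],4),'t',round(s['time'],2))
    rows=[]
    for x,y,z,yd,n in wps:
        T=np.array([x,y,z]); dy=0 if yd is None else wrap(np.radians(yd)-yaw)
        step=(T-p)/n
        for i in range(n):
            ty=np.array([np.cos(yaw),np.sin(yaw),0]); tz=np.array([0,0,-1.]); tx=np.cross(ty,tz)
            rows.append([step@tx/.05,step@ty/.05,step@tz/.05,-dy/n/.12]); yaw+=dy/n; p=p+step
    rows=np.array(rows).round(2)
    for i in range(0,len(rows),8):
        print('[',', '.join('%g,%g,%g,%g'%tuple(q+0.) for q in rows[i:i+8]),']', 'max',abs(rows[i:i+8]).max(), 'norm',np.linalg.norm(rows[i:i+8,:3],axis=1).max().round(2))
E
python3 - <<'E'
from plan import *
plan((0.40,0.20,0.26,30,8),(0.467,-0.229,0.26,-8,12),(0.467,-0.229,0.26,-8,4))
E
```

```text
at [0.1921 0.4883 0.2512] yaw 68.52 q6 -0.15 F [ 0.5 -0.1  0.8] open 0.0919 t 0.15
[ -0.75,-0.48,-0.02,0.7, -0.79,-0.42,-0.02,0.7, -0.82,-0.35,-0.02,0.7, -0.84,-0.28,-0.02,0.7, -0.86,-0.21,-0.02,0.7, -0.88,-0.13,-0.02,0.7, -0.89,-0.06,-0.02,0.7, -0.89,0.02,-0.02,0.7 ] max 0.89 norm 0.89
[ -0.68,-0.26,0,0.46, -0.69,-0.22,0,0.46, -0.7,-0.18,0,0.46, -0.71,-0.15,0,0.46, -0.72,-0.11,0,0.46, -0.72,-0.07,0,0.46, -0.72,-0.03,0,0.46, -0.72,0.01,0,0.46 ] max 0.72 norm 0.73
[ -0.72,0.05,0,0.46, -0.72,0.09,0,0.46, -0.71,0.13,0,0.46, -0.7,0.17,0,0.46, 0,0,0,0, 0,0,0,0, 0,0,0,0, 0,0,0,0 ] max 0.72 norm 0.73
```

>>> apply_moves(motion=[-0.75,-0.48,-0.02,0.7,-0.79,-0.42,-0.02,0.7,-0.82,-0.35,-0.02,0.7,-0.84,-0.28,-0.02,0.7,-0.86,-0.21,-0.02,0.7,-0.88,-0.13,-0.02,0.7,-0.89,-0.06,-0.02,0.7,-0.89,0.02,-0.02,0.7], fingers=-0.1)

```text
time: 0.95
tool_pos: [0.4012, 0.1983, 0.2598]
ee_rot: [[-0.497, 0.868, 0.0], [0.868, 0.497, 0.0], [0.0, 0.0, -1.0]]
wrist_force: [0.7, 0.7, -0.2]
opening: 0.0412
```

>>> apply_moves(motion=[-0.68,-0.26,0,0.46,-0.69,-0.22,0,0.46,-0.7,-0.18,0,0.46,-0.71,-0.15,0,0.46,-0.72,-0.11,0,0.46,-0.72,-0.07,0,0.46,-0.72,-0.03,0,0.46,-0.72,0.01,0,0.46])

```text
time: 1.75
tool_pos: [0.445, -0.0877, 0.2596]
ee_rot: [[-0.08, 0.997, -0.0], [0.997, 0.08, 0.0], [0.0, -0.0, -1.0]]
wrist_force: [0.1, -0.0, -0.5]
opening: 0.041
```

>>> apply_moves(motion=[-0.72,0.05,0,0.46,-0.72,0.09,0,0.46,-0.71,0.13,0,0.46,-0.7,0.17,0,0.46,0,0,0,0,0,0,0,0,0,0,0,0,0,0,0,0])

```text
time: 2.55
tool_pos: [0.4671, -0.2279, 0.2598]
ee_rot: [[0.136, 0.991, 0.0], [0.991, -0.136, 0.0], [0.0, -0.0, -1.0]]
wrist_force: [-0.4, 0.2, -0.6]
opening: 0.0413
```

```bash
python3 - <<'E'
from plan import *
s=snap('side','side1');snap('wrist','wrist1');snap('top','top1')
f=s['frame'];cv2.imwrite('pics/s1c.png',cv2.resize(f[150:350,200:450],None,fx=3,fy=3,interpolation=cv2.INTER_CUBIC)[:,:,::-1])
plan((0.467,-0.229,0.187,-8,8))
E
```

```text
at [ 0.4672 -0.2282  0.2599] yaw -7.85 q6 -0.46 F [-0.6 -0.3  0.7] open 0.0413 t 2.7
[ 0,0,0.18,0, 0,0,0.18,0, 0,0,0.18,0, 0,0,0.18,0, 0,0,0.18,0, 0,0,0.18,0, 0,0,0.18,0, 0,0,0.18,0 ] max 0.18 norm 0.18
```

View pics/s1c.png

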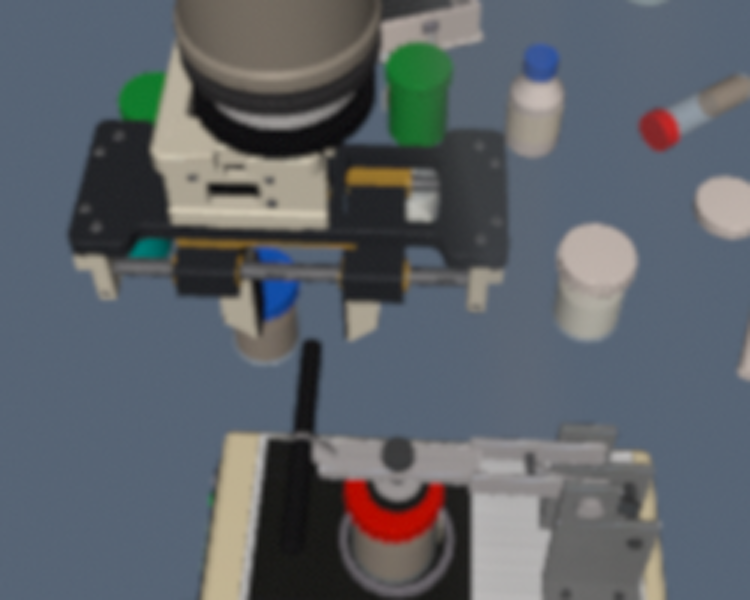

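View pics/wrist1.png

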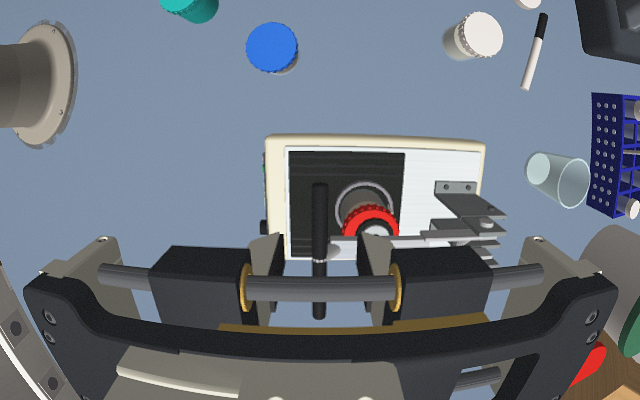

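The wrist view shows the black bar at u≈319, centred between the fingers (250–390). I'll go down and pinch it.

>>> apply_moves(motion=[0,0,0.24,0,0,0,0.24,0,0,0,0.24,0,0,0,0.24,0,0,0,0.24,0,0,0,0.24,0,0,0,0,0,0,0,0,0])

```text
time: 3.5
tool_pos: [0.4671, -0.2291, 0.1875]
ee_rot: [[0.138, 0.99, -0.0], [0.99, -0.138, 0.0], [0.0, -0.0, -1.0]]
wrist_force: [-0.5, -0.4, 0.4]
opening: 0.0412
```

>>> apply_moves(motion=[0,0,0,0,0,0,0,0,0,0,0,0,0,0,0,0,0,0,0,0,0,0,0,0,0,0,0,0,0,0,0,0], fingers=-1, squeeze=20)

```text
time: 4.3
tool_pos: [0.4665, -0.229, 0.1879]
ee_rot: [[0.138, 0.99, -0.001], [0.99, -0.138, 0.0], [0.0, -0.001, -1.0]]
wrist_force: [-6.2, 0.8, 4.7]
opening: 0.0114
```

```bash
python3 - <<'E'
from plan import *
s=snap('side','side2')
f=s['frame'];cv2.imwrite('pics/s2c.png',cv2.resize(f[150:350,200:450],None,fx=3,fy=3,interpolation=cv2.INTER_CUBIC)[:,:,::-1])
st=r.read_state();p0=st['tool_pos'];x=np.array([.9905,-.1375,0])
R=np.hypot(.15,.018);ph=np.arctan2(.018,.15)
w=[];n=24
for i in range(1,n+1):
    th=1.58*i/n; a=ph+th
    q=p0+x*R*(np.cos(ph)-np.cos(a))+np.array([0,0,R*(np.sin(a)-np.sin(ph))]); w.append((*q,None,1))
plan(*w)
E
```

```text
at [ 0.4665 -0.229   0.1879] yaw -7.93 q6 -0.46 F [-5.3  0.   5.5] open 0.0113 t 4.35
[ 0,0.03,-0.2,0, 0,0.04,-0.19,0, 0,0.06,-0.19,0, 0,0.07,-0.19,0, 0,0.08,-0.18,0, 0,0.09,-0.18,0, 0,0.1,-0.17,0, 0,0.11,-0.16,0 ] max 0.2 norm 0.2
[ 0,0.12,-0.15,0, 0,0.13,-0.15,0, 0,0.14,-0.14,0, 0,0.15,-0.13,0, 0,0.16,-0.12,0, 0,0.17,-0.11,0, 0,0.17,-0.09,0, 0,0.18,-0.08,0 ] max 0.18 norm 0.2
[ 0,0.19,-0.07,0, 0,0.19,-0.06,0, 0,0.19,-0.05,0, 0,0.2,-0.03,0, 0,0.2,-0.02,0, 0,0.2,-0.01,0, 0,0.2,0.01,0, 0,0.2,0.02,0 ] max 0.2 norm 0.2
```

View pics/s2c.png

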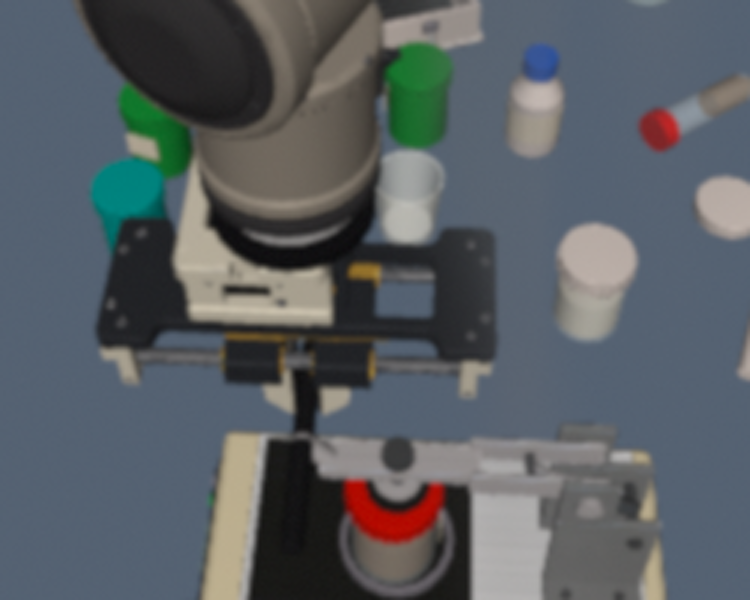

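The pads closed to 11.3 mm on the 12 mm bar, so the pinch is good. Now I'll lift along the arc and check as I go.

>>> apply_moves(motion=[0,0.03,-0.2,0,0,0.04,-0.19,0,0,0.06,-0.19,0,0,0.07,-0.19,0,0,0.08,-0.18,0,0,0.09,-0.18,0,0,0.1,-0.17,0,0,0.11,-0.16,0])

```text
time: 5.15
tool_pos: [0.4944, -0.233, 0.2619]
ee_rot: [[0.138, 0.99, -0.004], [0.99, -0.138, 0.0], [-0.0, -0.004, -1.0]]
wrist_force: [-11.2, -1.3, 2.4]
opening: 0.0111
```

```bash
python3 - <<'E'
from plan import *
s=snap('side','side3')
f=s['frame'];cv2.imwrite('pics/s3c.png',cv2.resize(f[100:350,150:450],None,fx=2.5,fy=2.5,interpolation=cv2.INTER_CUBIC)[:,:,::-1])
st=r.read_state();print(st['tool_pos'],st['wrist_force'],st['opening'])
E
```

```text
[ 0.49544756 -0.2331795   0.2633299 ] [-11.31120212   1.13069941   6.22973244] 0.011416066587855432
```

View pics/s3c.png

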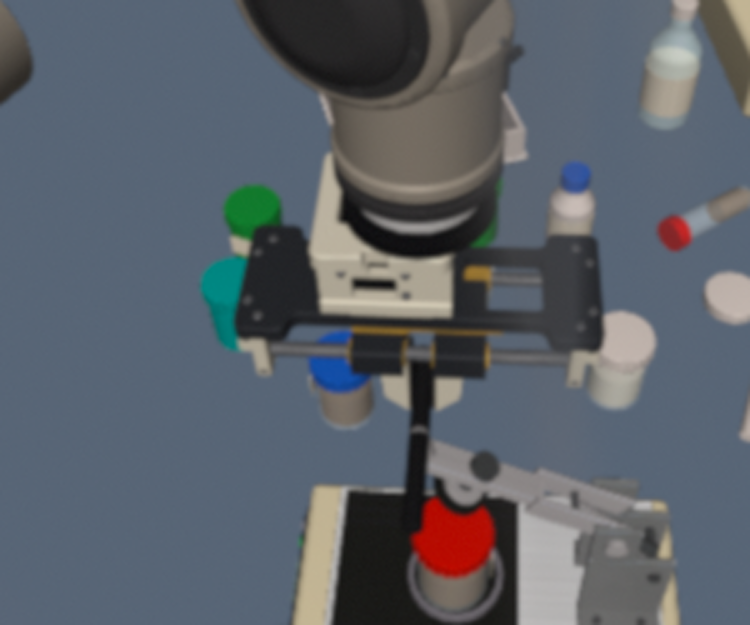

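The arm is coming up and the bar is still in the pads. I'll continue along the arc.

>>> apply_moves(motion=[0,0.12,-0.15,0,0,0.13,-0.15,0,0,0.14,-0.14,0,0,0.15,-0.13,0,0,0.16,-0.12,0,0,0.17,-0.11,0,0,0.17,-0.09,0,0,0.18,-0.08,0])

```text
time: 6.0
tool_pos: [0.5566, -0.242, 0.3119]
ee_rot: [[0.138, 0.99, 0.002], [0.99, -0.138, -0.002], [-0.002, 0.003, -1.0]]
wrist_force: [-2.9, -2.9, 2.6]
opening: 0.0114
```

>>> apply_moves(motion=[0,0.19,-0.07,0,0,0.19,-0.06,0,0,0.19,-0.05,0,0,0.2,-0.03,0,0,0.2,-0.02,0,0,0.2,-0.01,0,0,0.2,0.01,0,0,0.2,0.02,0])

```text
time: 6.8
tool_pos: [0.6351, -0.2531, 0.3214]
ee_rot: [[0.138, 0.99, 0.003], [0.99, -0.138, -0.002], [-0.002, 0.004, -1.0]]
wrist_force: [-0.5, -3.6, -1.2]
opening: 0.0111
```

```bash
python3 - <<'E'
from plan import *
s=snap('side','side4')
f=s['frame'];cv2.imwrite('pics/s4c.png',cv2.resize(f[50:350,150:450],None,fx=2,fy=2,interpolation=cv2.INTER_CUBIC)[:,:,::-1])
st=r.read_state();print(st['tool_pos'],st['wrist_force'],st['opening'])
E
```

```text
[ 0.63635994 -0.25327895  0.32107514] [ 0.98266518 -3.09881713  3.18178912] 0.011039156260244558
```

View pics/s4c.png

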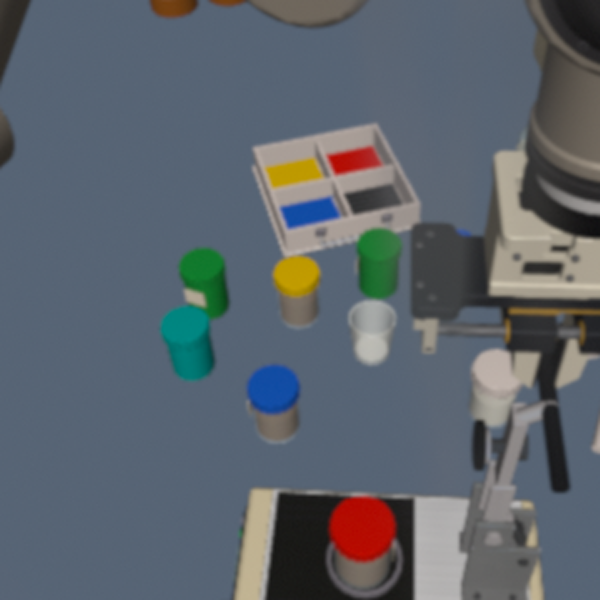

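The hold-down arm stands upright. I'll open the fingers and rise off it.

>>> apply_moves(motion=[0,0,0,0,0,0,0,0,0,0,0,0,0,0,0,0,0,0,-0.2,0,0,0,-0.4,0,0,0,-0.4,0,0,0,-0.3,0], fingers=-0.1)

```text
time: 7.65
tool_pos: [0.6339, -0.2522, 0.3872]
ee_rot: [[0.138, 0.99, 0.002], [0.99, -0.138, -0.001], [-0.001, 0.002, -1.0]]
wrist_force: [-0.3, -0.5, -0.2]
opening: 0.0414
```

```bash
python3 - <<'E'
from m import *
from plan import *
s=snap('side','side5');t=snap('top','top5')
f=s['frame'];cv2.imwrite('pics/s5c.png',cv2.resize(f[50:350,150:450],None,fx=2,fy=2,interpolation=cv2.INTER_CUBIC)[:,:,::-1])
for n,q in (('top',t),('side',s)):
  for c,st in blobs(q,174,6,smin=150)[0]: print(n,c,st,onz(q,*c,.135).round(4))
plan((0.5,-0.235,0.38,82,16))
E
```

```text
top [550.6  43.1] [ 529   19   44   49 1588] [ 0.9236 -0.6442  0.135 ]
top [290.4 119.8] [286 115  10  10  69] [0.7298 0.0715 0.135 ]
top [201.  190.9] [186 176  31  31 662] [0.544  0.3119 0.135 ]
side [326.3 129.8] [314 124  26  13 221] [0.5478 0.1956 0.135 ]
side [420.8 193.7] [417 188   9  12  81] [ 0.7207 -0.0308  0.135 ]
side [330.7 313.8] [314 298  35  33 905] [ 0.5092 -0.2767  0.135 ]
at [ 0.6344 -0.2524  0.3882] yaw -7.92 q6 -0.35 F [ 0.6  0.2 -0.3] open 0.0418 t 7.75
[ 0,-0.17,0.01,-0.82, 0.01,-0.17,0.01,-0.82, 0.03,-0.17,0.01,-0.82, 0.05,-0.16,0.01,-0.82, 0.06,-0.16,0.01,-0.82, 0.08,-0.15,0.01,-0.82, 0.09,-0.14,0.01,-0.82, 0.11,-0.13,0.01,-0.82 ] max 0.82 norm 0.17
[ 0.12,-0.12,0.01,-0.82, 0.13,-0.11,0.01,-0.82, 0.14,-0.1,0.01,-0.82, 0.15,-0.08,0.01,-0.82, 0.16,-0.07,0.01,-0.82, 0.16,-0.05,0.01,-0.82, 0.17,-0.03,0.01,-0.82, 0.17,-0.02,0.01,-0.82 ] max 0.82 norm 0.17
```

View pics/s5c.png

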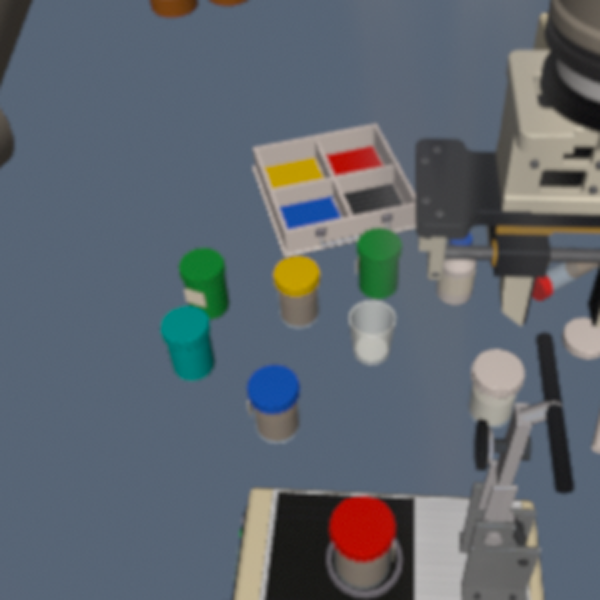

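```bash
python3 - <<'E'
from plan import *
plan((0.48,-0.231,0.38,30,8),(0.42,-0.06,0.30,82,8))
E
```

```text
at [ 0.6344 -0.2524  0.3882] yaw -7.92 q6 -0.35 F [ 0.6  0.2 -0.3] open 0.0418 t 7.75
[ 0,-0.39,0.02,-0.69, 0.03,-0.39,0.02,-0.69, 0.06,-0.38,0.02,-0.69, 0.1,-0.38,0.02,-0.69, 0.13,-0.37,0.02,-0.69, 0.16,-0.36,0.02,-0.69, 0.19,-0.34,0.02,-0.69, 0.21,-0.33,0.02,-0.69 ] max 0.69 norm 0.39
[ 0.45,0.08,0.2,-0.95, 0.43,0.13,0.2,-0.95, 0.41,0.18,0.2,-0.95, 0.39,0.23,0.2,-0.95, 0.36,0.27,0.2,-0.95, 0.33,0.31,0.2,-0.95, 0.29,0.35,0.2,-0.95, 0.25,0.38,0.2,-0.95 ] max 0.95 norm 0.5
```

>>> apply_moves(motion=[0,-0.39,0.02,-0.69,0.03,-0.39,0.02,-0.69,0.06,-0.38,0.02,-0.69,0.1,-0.38,0.02,-0.69,0.13,-0.37,0.02,-0.69,0.16,-0.36,0.02,-0.69,0.19,-0.34,0.02,-0.69,0.21,-0.33,0.02,-0.69], fingers=0.45)

```text
time: 8.55
tool_pos: [0.4781, -0.2302, 0.3761]
ee_rot: [[-0.503, 0.864, -0.001], [0.864, 0.503, 0.001], [0.001, -0.0, -1.0]]
wrist_force: [0.8, -0.8, 1.0]
opening: 0.0665
```

>>> apply_moves(motion=[0.45,0.08,0.2,-0.95,0.43,0.13,0.2,-0.95,0.41,0.18,0.2,-0.95,0.39,0.23,0.2,-0.95,0.36,0.27,0.2,-0.95,0.33,0.31,0.2,-0.95,0.29,0.35,0.2,-0.95,0.25,0.38,0.2,-0.95])

```text
time: 9.35
tool_pos: [0.4183, -0.0589, 0.2959]
ee_rot: [[-0.992, 0.13, -0.001], [0.13, 0.992, 0.0], [0.001, 0.0, -1.0]]
wrist_force: [0.1, 0.5, 0.1]
opening: 0.0664
```

```bash
python3 - <<'E'
from m import *
from plan import *
t=snap('top','top6')
for c,st in blobs(t,174,6,smin=150)[0]: print(c,st,onz(t,*c,.135).round(4))
plan()
E
```

```text
[550.7  43. ] [ 529   19   44   49 1577] [ 0.9239 -0.6445  0.135 ]
[290.3 119.8] [285 115  11  10  70] [0.7298 0.0718 0.135 ]
[201.  190.9] [186 176  31  31 662] [0.544  0.3119 0.135 ]
[422.6 197.4] [413 188  21  20 321] [ 0.5093 -0.2713  0.135 ]
at [ 0.4165 -0.0562  0.2945] yaw 82.93 q6 -1.77 F [-2.2  2.2 -2.1] open 0.0669 t 9.4
```

View pics/top6.png

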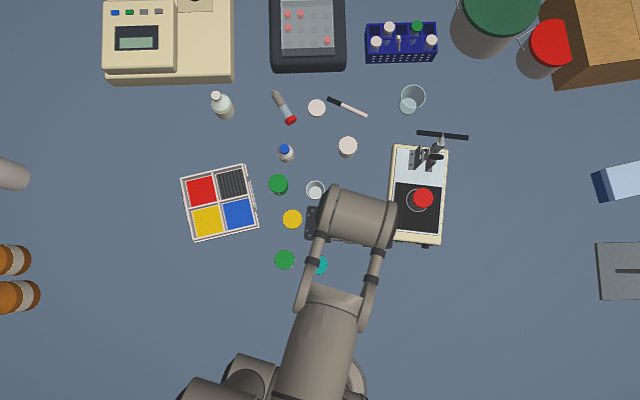

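The red lid is at (422.6,197.4), which gives (0.5093,-0.271) with the arm standing up. I'll approach the red jar with the jaws along the bar's direction.

```bash
python3 - <<'E'
from plan import *
plan((0.5095,-0.2722,0.22,82,8),(0.5095,-0.2722,0.132,82,7),(0.5095,-0.2722,0.132,82,1))
E
```

```text
at [ 0.4165 -0.0562  0.2945] yaw 82.93 q6 -1.77 F [-2.2  2.2 -2.1] open 0.0669 t 9.4
[ -0.3,-0.51,0.19,0.02, -0.3,-0.51,0.19,0.02, -0.3,-0.51,0.19,0.02, -0.3,-0.51,0.19,0.02, -0.3,-0.5,0.19,0.02, -0.3,-0.5,0.19,0.02, -0.3,-0.5,0.19,0.02, -0.3,-0.5,0.19,0.02 ] max 0.51 norm 0.62
[ 0,0,0.25,0, 0,0,0.25,0, 0,0,0.25,0, 0,0,0.25,0, 0,0,0.25,0, 0,0,0.25,0, 0,0,0.25,0, 0,0,0,0 ] max 0.25 norm 0.25
```

>>> apply_moves(motion=[-0.3,-0.51,0.19,0.02,-0.3,-0.51,0.19,0.02,-0.3,-0.51,0.19,0.02,-0.3,-0.51,0.19,0.02,-0.3,-0.51,0.19,0.02,-0.3,-0.51,0.19,0.02,-0.3,-0.5,0.19,0.02,-0.3,-0.5,0.19,0.02])

```text
time: 10.2
tool_pos: [0.5091, -0.2793, 0.2199]
ee_rot: [[-0.988, 0.155, -0.0], [0.155, 0.988, 0.0], [0.0, 0.0, -1.0]]
wrist_force: [1.4, 0.2, 0.0]
opening: 0.0666
```

>>> apply_moves(motion=[0,0,0,0,0,0,0,0,0,0,0,0,0,0,0,0,0,0,0.1,0,0,0,0.1,0,0,0,0,0,0,0,0,0])

```text
time: 11.0
tool_pos: [0.509, -0.2778, 0.2105]
ee_rot: [[-0.988, 0.153, -0.0], [0.153, 0.988, 0.0], [0.0, 0.0, -1.0]]
wrist_force: [-0.2, -1.1, -0.0]
opening: 0.0664
```

```bash
python3 - <<'E'
from plan import *
snap('wrist','wrist7')
plan((0.5095,-0.2722,0.132,82,7),(0.5095,-0.2722,0.132,82,1))
E
```

```text
at [ 0.5091 -0.2779  0.2107] yaw 81.18 q6 -2.05 F [ 0.9 -0.4  0.3] open 0.0668 t 11.05
[ 0,0.02,0.22,-0.02, 0,0.02,0.22,-0.02, 0,0.02,0.22,-0.02, 0,0.02,0.22,-0.02, 0,0.02,0.22,-0.02, 0,0.02,0.22,-0.02, 0,0.02,0.22,-0.02, 0,0,0,0 ] max 0.22 norm 0.22
```

View pics/wrist7.png

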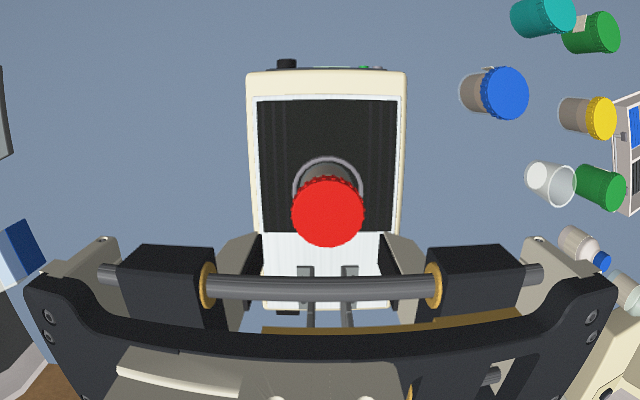

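The lid is at u≈328 and the finger centre is at 320, which agrees with the +5.7 mm correction along tool y. I'll correct and descend.

>>> apply_moves(motion=[0,0.06,0.1,-0.06,0,0.06,0.2,-0.06,0,0,0.3,0,0,0,0.3,0,0,0,0.3,0,0,0,0.25,0,0,0,0.12,0,0,0,0,0])

```text
time: 11.85
tool_pos: [0.5096, -0.2716, 0.1311]
ee_rot: [[-0.99, 0.139, -0.002], [0.139, 0.99, 0.001], [0.002, 0.001, -1.0]]
wrist_force: [0.6, 0.4, -0.2]
opening: 0.0666
```

>>> apply_moves(motion=[0,0,0,0,0,0,0,0,0,0,0,0,0,0,0,0,0,0,0,0,0,0,0,0,0,0,0,0,0,0,0,0], fingers=-1, squeeze=15)

```text
time: 12.65
tool_pos: [0.5103, -0.2723, 0.1329]
ee_rot: [[-0.99, 0.139, 0.001], [0.139, 0.99, -0.001], [-0.001, -0.001, -1.0]]
wrist_force: [0.7, -0.1, 6.5]
opening: 0.0524
```

```bash
python3 - <<'E'
from plan import *
s=snap('side','side8');f=s['frame'];cv2.imwrite('pics/s8c.png',cv2.resize(f[150:400,200:500],None,fx=2.5,fy=2.5,interpolation=cv2.INTER_CUBIC)[:,:,::-1])
plan()
E
```

```text
at [ 0.5103 -0.2723  0.1329] yaw 82.0 q6 -2.05 F [ 0.1 -0.9  4.6] open 0.0526 t 12.7
```

View pics/s8c.png

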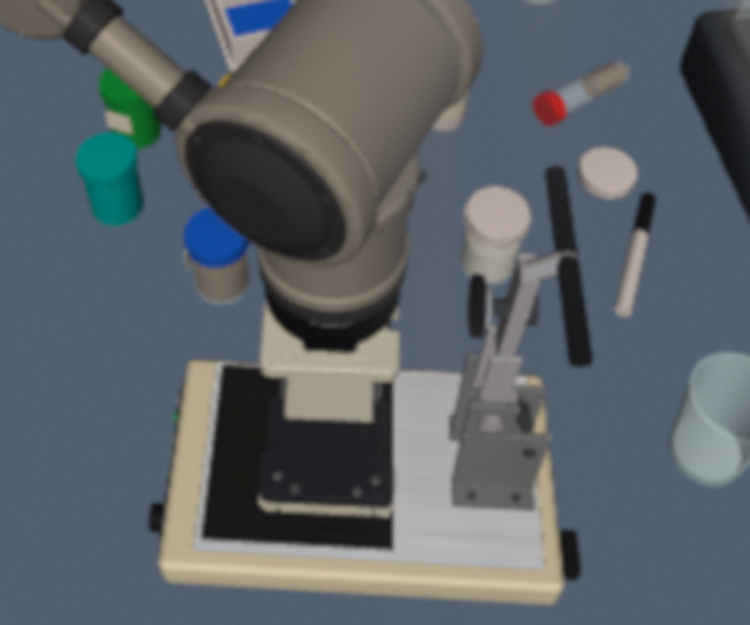

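The pads stopped at 52.5 mm, which is the lid width. I'll lift straight up out of the ring.

>>> apply_moves(motion=[0,0,-0.05,0,0,0,-0.15,0,0,0,-0.25,0,0,0,-0.35,0,0,0,-0.5,0,0,0,-0.5,0,0,0,-0.5,0,0,0,-0.3,0])

```text
time: 13.5
tool_pos: [0.5103, -0.2722, 0.2653]
ee_rot: [[-0.99, 0.139, 0.003], [0.139, 0.99, -0.002], [-0.003, -0.001, -1.0]]
wrist_force: [-0.1, -0.6, -1.6]
opening: 0.0527
```

```bash
python3 - <<'E'
from plan import *
plan((0.545,0.05,0.25,92,10),(0.5635,0.3403,0.22,101.75,10),(0.5635,0.3403,0.22,101.75,4))
E
```

```text
at [ 0.5103 -0.2722  0.2653] yaw 82.01 q6 -2.05 F [-0.1 -0.6 -1.6] open 0.0527 t 13.5
[ 0.02,0.65,0.03,-0.15, 0.01,0.65,0.03,-0.15, 0,0.65,0.03,-0.15, -0.01,0.65,0.03,-0.15, -0.02,0.65,0.03,-0.15, -0.04,0.65,0.03,-0.15, -0.05,0.65,0.03,-0.15, -0.06,0.65,0.03,-0.15 ] max 0.65 norm 0.65
[ -0.07,0.64,0.03,-0.15, -0.08,0.64,0.03,-0.15, -0.06,0.58,0.06,-0.14, -0.07,0.58,0.06,-0.14, -0.08,0.58,0.06,-0.14, -0.09,0.58,0.06,-0.14, -0.1,0.57,0.06,-0.14, -0.11,0.57,0.06,-0.14 ] max 0.64 norm 0.65
[ -0.12,0.57,0.06,-0.14, -0.13,0.57,0.06,-0.14, -0.14,0.57,0.06,-0.14, -0.14,0.56,0.06,-0.14, 0,0,0,0, 0,0,0,0, 0,0,0,0, 0,0,0,0 ] max 0.57 norm 0.59
```

>>> apply_moves(motion=[0.01,0.35,0.03,-0.15,0.01,0.6,0.03,-0.15,0,0.7,0.03,-0.15,-0.01,0.7,0.03,-0.15,-0.02,0.7,0.03,-0.15,-0.04,0.7,0.03,-0.15,-0.05,0.7,0.03,-0.15,-0.06,0.7,0.03,-0.15])

```text
time: 14.3
tool_pos: [0.5355, -0.0131, 0.2496]
ee_rot: [[-1.0, -0.006, -0.001], [-0.006, 1.0, 0.001], [0.001, 0.001, -1.0]]
wrist_force: [1.1, -0.1, -1.9]
opening: 0.0527
```

>>> apply_moves(motion=[-0.07,0.64,0.03,-0.15,-0.08,0.64,0.03,-0.15,-0.06,0.58,0.06,-0.14,-0.07,0.58,0.06,-0.14,-0.08,0.58,0.06,-0.14,-0.09,0.58,0.06,-0.14,-0.1,0.57,0.06,-0.14,-0.11,0.57,0.06,-0.14])

```text
time: 15.1
tool_pos: [0.5529, 0.2251, 0.2285]
ee_rot: [[-0.99, -0.143, -0.002], [-0.143, 0.99, -0.0], [0.002, 0.0, -1.0]]
wrist_force: [-0.2, 0.8, -2.0]
opening: 0.0521
```

>>> apply_moves(motion=[-0.12,0.57,0.06,-0.14,-0.13,0.57,0.06,-0.14,-0.14,0.57,0.06,-0.14,-0.14,0.56,0.06,-0.14,0,0,0,0,0,0,0,0,0,0,0,0,0,0,0,0])

```text
time: 15.9
tool_pos: [0.5615, 0.3385, 0.2175]
ee_rot: [[-0.979, -0.206, -0.0], [-0.206, 0.979, -0.0], [0.0, -0.0, -1.0]]
wrist_force: [-0.2, -1.2, -2.1]
opening: 0.0528
```

```bash
python3 - <<'E'
from plan import *
s=snap('side','side9');f=s['frame'];cv2.imwrite('pics/s9c.png',cv2.resize(f[0:250,150:450],None,fx=2.5,fy=2.5,interpolation=cv2.INTER_CUBIC)[:,:,::-1])
plan((0.5635,0.3403,0.1,101.75,7),(0.5635,0.3403,0.1,101.75,1))
E
```

```text
at [0.5616 0.3385 0.2175] yaw 101.87 q6 -1.35 F [ 0.1  0.2 -0.8] open 0.0523 t 15.95
[ -0.01,0,0.34,0, -0.01,0,0.34,0, -0.01,0,0.34,0, -0.01,0,0.34,0, -0.01,0,0.34,0, -0.01,0,0.34,0, -0.01,0,0.34,0, 0,0,0,0 ] max 0.34 norm 0.34
```

View pics/s9c.png

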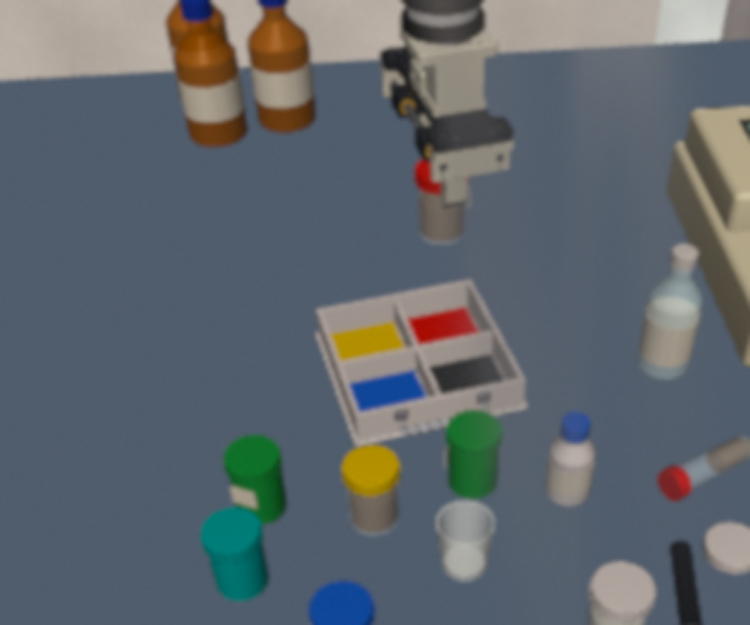

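The jar hangs upright above the red bay. I'll descend to just above the mat, then go in slowly.

>>> apply_moves(motion=[-0.02,0.02,0.2,0,-0.01,0.01,0.35,0,-0.01,0,0.45,0,0,0,0.45,0,0,0,0.45,0,0,0,0.35,0,0,0,0.2,0,0,0,0.05,0])

```text
time: 16.75
tool_pos: [0.5626, 0.3408, 0.0906]
ee_rot: [[-0.978, -0.206, -0.002], [-0.206, 0.978, -0.001], [0.002, -0.0, -1.0]]
wrist_force: [0.3, 0.7, -1.1]
opening: 0.0526
```

>>> apply_moves(motion=[0,0,0.05,0,0,0,0.04,0,0,0,0.03,0,0,0,0.02,0,0,0,0.02,0,0,0,0,0,0,0,0,0,0,0,0,0])

```text
time: 17.55
tool_pos: [0.5632, 0.3414, 0.0843]
ee_rot: [[-0.978, -0.207, 0.0], [-0.207, 0.978, 0.0], [-0.0, 0.0, -1.0]]
wrist_force: [-0.5, -0.6, -1.0]
opening: 0.0526
```

>>> apply_moves(motion=[0,0,0.02,0,0,0,0.02,0,0,0,0.01,0,0,0,0.01,0,0,0,0.01,0,0,0,0,0,0,0,0,0,0,0,0,0])

```text
time: 18.35
tool_pos: [0.5632, 0.3413, 0.081]
ee_rot: [[-0.978, -0.207, 0.0], [-0.207, 0.978, 0.0], [-0.0, 0.0, -1.0]]
wrist_force: [0.4, -0.5, 1.3]
opening: 0.0525
```

The force went from −1.5 to +1.3 N, so the jar is on the mat. I'll release it.

>>> apply_moves(motion=[0,0,0,0,0,0,0,0,0,0,0,0,0,0,0,0,0,0,0,0,0,0,-0.2,0,0,0,-0.5,0,0,0,-0.7,0], fingers=0.45)

```text
time: 19.15
tool_pos: [0.5623, 0.3409, 0.1504]
ee_rot: [[-0.978, -0.207, -0.003], [-0.207, 0.978, -0.001], [0.004, -0.001, -1.0]]
wrist_force: [0.2, -0.5, -0.9]
opening: 0.0668
```

>>> apply_moves(motion=[0,0,-0.6,0,0,0,-0.4,0,0,0,-0.2,0,0,0,0,0,0,0,0,0,0,0,0,0,0,0,0,0,0,0,0,0])

```text
time: 19.95
tool_pos: [0.5629, 0.3412, 0.2098]
ee_rot: [[-0.978, -0.207, -0.001], [-0.207, 0.978, -0.001], [0.001, -0.0, -1.0]]
wrist_force: [0.3, -0.0, 0.3]
opening: 0.0663
```

```bash
python3 - <<'E'
from plan import *
s=snap('side','side10');f=s['frame'];cv2.imwrite('pics/s10c.png',cv2.resize(f[50:300,150:450],None,fx=2.5,fy=2.5,interpolation=cv2.INTER_CUBIC)[:,:,::-1])
plan()
E
```

```text
at [0.563  0.3412 0.21  ] yaw 101.94 q6 -1.35 F [-0.2 -0.6 -0.4] open 0.0664 t 20.0
```

View pics/s10c.png

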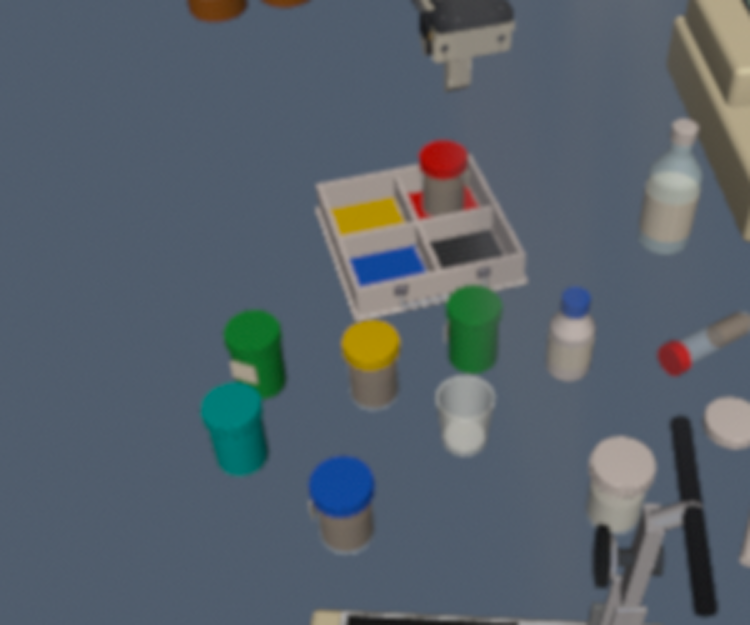

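The red jar stands upright in the red bay and the arm is still up. Next is the yellow jar. I'll re-measure it from both views, with the red lid as a calibration check.

```bash
python3 - <<'E'
from m import *
from plan import *
t=snap('top','top10');s=dict(np.load('pics/side10.npz'))
for nm,a,z in (('red',(174,6),.083),('yel',(20,32),.075),('blue',(105,125),.075)):
  for c,st in blobs(t,*a,smin=150)[0]:
    if 150<c[1]<300: print(nm,c,st,onz(t,*c,z).round(4))
  for c,st in blobs(s,*a,smin=150)[0]:
    if 350<st[4]<600: print('side',nm,c,st,onz(s,*c,z-.006).round(4))
plan((0.4690,0.0765,0.19,90,10))
E
```

```text
red [209.5 194. ] [200 181  17  24 169] [0.5427 0.3002 0.083 ]
red [199.1 189.8] [192 185  14  12 110] [0.5552 0.3287 0.083 ]
yel [212.5 220.8] [202 206  21  30 408] [0.4696 0.2939 0.075 ]
yel [291.9 218.8] [283 210  19  19 286] [0.4686 0.0766 0.075 ]
side yel [297.9 187.7] [287 178  23  20 368] [0.4698 0.0741 0.069 ]
blue [237.9 213.7] [223 199  31  31 684] [0.487  0.2242 0.075 ]
blue [349.8 228.7] [341 219  19  20 286] [ 0.4368 -0.0807  0.075 ]
side blue [286.2 244. ] [274 233  26  24 494] [ 0.4378 -0.0827  0.069 ]
at [0.5631 0.3413 0.2102] yaw 101.94 q6 -1.35 F [ 1.   1.1 -0.1] open 0.0664 t 20.05
[ 0.29,-0.48,0.04,0.17, 0.28,-0.49,0.04,0.17, 0.27,-0.49,0.04,0.17, 0.26,-0.5,0.04,0.17, 0.25,-0.5,0.04,0.17, 0.24,-0.51,0.04,0.17, 0.23,-0.51,0.04,0.17, 0.22,-0.52,0.04,0.17 ] max 0.52 norm 0.57
[ 0.21,-0.52,0.04,0.17, 0.2,-0.53,0.04,0.17 ] max 0.53 norm 0.57
```

>>> apply_moves(motion=[0.29,-0.48,0.04,0.17,0.28,-0.49,0.04,0.17,0.27,-0.49,0.04,0.17,0.26,-0.5,0.04,0.17,0.25,-0.5,0.04,0.17,0.24,-0.51,0.04,0.17,0.23,-0.51,0.04,0.17,0.22,-0.52,0.04,0.17])

```text
time: 20.85
tool_pos: [0.4889, 0.1281, 0.1947]
ee_rot: [[-0.999, -0.044, 0.0], [-0.044, 0.999, 0.0], [-0.0, 0.0, -1.0]]
wrist_force: [1.0, -0.8, 0.1]
opening: 0.0667
```

>>> apply_moves(motion=[0.21,-0.52,0.04,0.17,0.2,-0.53,0.04,0.17,0,0,0,0,0,0,0,0,0,0,0,0,0,0,0,0,0,0,0,0,0,0,0,0])

```text
time: 21.65
tool_pos: [0.4708, 0.0763, 0.1907]
ee_rot: [[-1.0, -0.005, -0.0], [-0.005, 1.0, 0.0], [0.0, 0.0, -1.0]]
wrist_force: [-0.0, 0.3, 0.1]
opening: 0.0666
```

```bash
python3 - <<'E'
from plan import *
snap('wrist','wrist11')
plan((0.469,0.076,0.0725,90,7))
E
```

```text
at [0.4707 0.0762 0.1907] yaw 90.29 q6 -1.58 F [ 0.1 -0.8  0. ] open 0.0665 t 21.7
[ 0,0,0.34,0.01, 0,0,0.34,0.01, 0,0,0.34,0.01, 0,0,0.34,0.01, 0,0,0.34,0.01, 0,0,0.34,0.01, 0,0,0.34,0.01 ] max 0.34 norm 0.34
```

View pics/wrist11.png

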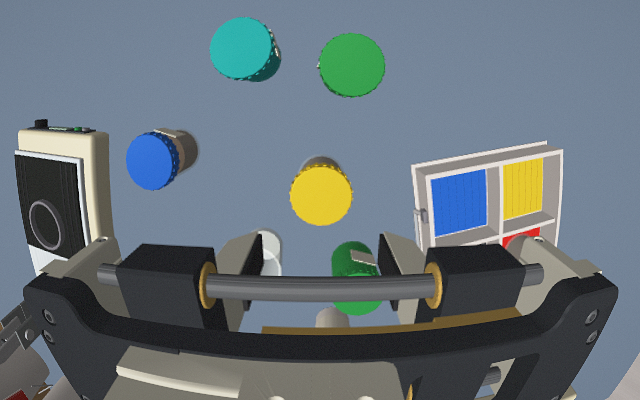

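The yellow lid is at u≈321, between the fingers, and both finger paths are clear. I'll descend and grip.

>>> apply_moves(motion=[0.02,0,0.25,0,0.02,0,0.4,0,0,0,0.45,0,0,0,0.45,0,0,0,0.4,0,0,0,0.3,0,0,0,0.12,0,0,0,0,0])

```text
time: 22.5
tool_pos: [0.4684, 0.0759, 0.0717]
ee_rot: [[-1.0, -0.005, -0.001], [-0.005, 1.0, 0.0], [0.001, 0.0, -1.0]]
wrist_force: [-0.3, 0.4, -0.8]
opening: 0.0668
```

>>> apply_moves(motion=[0,0,0,0,0,0,0,0,0,0,0,0,0,0,0,0,0,0,0,0,0,0,0,0,0,0,0,0,0,0,0,0], fingers=-1, squeeze=15)

```text
time: 23.3
tool_pos: [0.4693, 0.0759, 0.0729]
ee_rot: [[-1.0, -0.004, 0.002], [-0.004, 1.0, 0.0], [-0.002, 0.0, -1.0]]
wrist_force: [-0.1, 2.0, 7.3]
opening: 0.0526
```

>>> apply_moves(motion=[0,0,-0.05,0,0,0,-0.15,0,0,0,-0.3,0,0,0,-0.5,0,0,0,-0.6,0,0,0,-0.6,0,0,0,-0.5,0,0,0,-0.3,0])

```text
time: 24.1
tool_pos: [0.469, 0.0758, 0.2246]
ee_rot: [[-1.0, -0.004, 0.003], [-0.004, 1.0, -0.0], [-0.003, -0.0, -1.0]]
wrist_force: [0.2, 1.0, -1.1]
opening: 0.0526
```

```bash
python3 - <<'E'
from plan import *
plan((0.476,0.3221,0.22,101.75,9))
E
```

```text
at [0.469  0.0758 0.2246] yaw 90.25 q6 -1.58 F [ 0.2  1.  -1.1] open 0.0526 t 24.1
[ -0.02,0.55,0.01,-0.19, -0.03,0.55,0.01,-0.19, -0.04,0.55,0.01,-0.19, -0.05,0.54,0.01,-0.19, -0.07,0.54,0.01,-0.19, -0.08,0.54,0.01,-0.19, -0.09,0.54,0.01,-0.19, -0.1,0.54,0.01,-0.19 ] max 0.55 norm 0.55
[ -0.11,0.54,0.01,-0.19 ] max 0.54 norm 0.55
```

>>> apply_moves(motion=[-0.02,0.3,0.01,-0.19,-0.03,0.55,0.01,-0.19,-0.04,0.6,0.01,-0.19,-0.05,0.6,0.01,-0.19,-0.07,0.6,0.01,-0.19,-0.08,0.6,0.01,-0.19,-0.09,0.55,0.01,-0.19,-0.1,0.54,0.01,-0.19])

```text
time: 24.9
tool_pos: [0.4729, 0.2954, 0.2183]
ee_rot: [[-0.982, -0.187, -0.001], [-0.187, 0.982, -0.0], [0.001, -0.0, -1.0]]
wrist_force: [0.1, -0.4, -1.2]
opening: 0.0525
```

>>> apply_moves(motion=[-0.11,0.54,0.01,-0.19,0,0,0,0,0,0,0,0,0,0,0,0,0,0,0,0,0,0,0,0,0,0,0,0,0,0,0,0])

```text
time: 25.7
tool_pos: [0.4738, 0.3216, 0.2179]
ee_rot: [[-0.978, -0.208, 0.0], [-0.208, 0.978, 0.0], [-0.0, 0.0, -1.0]]
wrist_force: [0.4, 0.7, -1.0]
opening: 0.0526
```

```bash
python3 - <<'E'
from plan import *
s=snap('side','side12');f=s['frame'];cv2.imwrite('pics/s12c.png',cv2.resize(f[0:250,150:450],None,fx=2.5,fy=2.5,interpolation=cv2.INTER_CUBIC)[:,:,::-1])
plan((0.476,0.3221,0.0885,101.75,7))
E
```

```text
at [0.4738 0.3217 0.2178] yaw 101.99 q6 -1.32 F [ 0.1 -0.5 -0.2] open 0.0522 t 25.75
[ -0.01,0,0.37,0.01, -0.01,0,0.37,0.01, -0.01,0,0.37,0.01, -0.01,0,0.37,0.01, -0.01,0,0.37,0.01, -0.01,0,0.37,0.01, -0.01,0,0.37,0.01 ] max 0.37 norm 0.37
```

View pics/s12c.png

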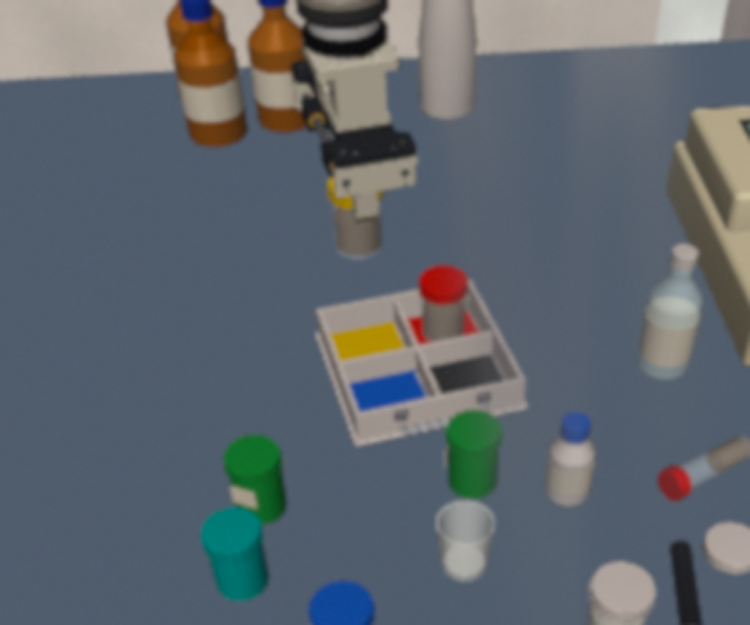

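The yellow jar is upright above the yellow bay. I'll lower it.

>>> apply_moves(motion=[-0.02,0,0.25,0,-0.02,0,0.45,0,0,0,0.5,0,0,0,0.5,0,0,0,0.4,0,0,0,0.3,0,0,0,0.15,0,0,0,0.05,0])

```text
time: 26.55
tool_pos: [0.4752, 0.3221, 0.0865]
ee_rot: [[-0.978, -0.208, -0.002], [-0.208, 0.978, -0.001], [0.002, -0.0, -1.0]]
wrist_force: [0.7, -0.4, -1.5]
opening: 0.0525
```

>>> apply_moves(motion=[0,0,0.03,0,0,0,0.02,0,0,0,0.02,0,0,0,0.01,0,0,0,0.01,0,0,0,0,0,0,0,0,0,0,0,0,0])

```text
time: 27.35
tool_pos: [0.4757, 0.3223, 0.0833]
ee_rot: [[-0.978, -0.208, 0.0], [-0.208, 0.978, 0.0], [-0.0, 0.0, -1.0]]
wrist_force: [-0.7, 0.1, -0.9]
opening: 0.0527
```

>>> apply_moves(motion=[0,0,0.01,0,0,0,0.01,0,0,0,0.01,0,0,0,0.01,0,0,0,0.01,0,0,0,0,0,0,0,0,0,0,0,0,0])

```text
time: 28.15
tool_pos: [0.4758, 0.3224, 0.081]
ee_rot: [[-0.978, -0.208, 0.0], [-0.208, 0.978, 0.0], [-0.001, 0.0, -1.0]]
wrist_force: [0.1, -0.2, 3.0]
opening: 0.0523
```

The force is +3 N, so the yellow jar is down. I'll release it and go up.

>>> apply_moves(motion=[0,0,0,0,0,0,0,0,0,0,0,0,0,0,0,0,0,0,0,0,0,0,-0.2,0,0,0,-0.5,0,0,0,-0.7,0], fingers=0.45)

```text
time: 28.95
tool_pos: [0.4748, 0.3218, 0.1507]
ee_rot: [[-0.978, -0.208, -0.003], [-0.208, 0.978, -0.001], [0.003, -0.001, -1.0]]
wrist_force: [1.7, -0.1, -0.2]
opening: 0.0665
```

>>> apply_moves(motion=[0,0,-0.5,0,0,0,-0.4,0,0,0,-0.2,0,0,0,0,0,0,0,0,0,0,0,0,0,0,0,0,0,0,0,0,0])

```text
time: 29.75
tool_pos: [0.4755, 0.3222, 0.205]
ee_rot: [[-0.978, -0.208, -0.001], [-0.208, 0.978, -0.001], [0.001, -0.0, -1.0]]
wrist_force: [-0.6, -0.7, -0.2]
opening: 0.0666
```

```bash
python3 - <<'E'
from plan import *
plan((0.438,-0.081,0.19,90,12))
E
```

```text
at [0.4755 0.3222 0.205 ] yaw 102.01 q6 -1.32 F [-0.6 -0.7 -0.2] open 0.0666 t 29.75
[ 0.2,-0.64,0.02,0.15, 0.19,-0.65,0.02,0.15, 0.18,-0.65,0.02,0.15, 0.17,-0.65,0.02,0.15, 0.16,-0.66,0.02,0.15, 0.14,-0.66,0.02,0.15, 0.13,-0.66,0.02,0.15, 0.12,-0.66,0.02,0.15 ] max 0.66 norm 0.68
[ 0.11,-0.67,0.02,0.15, 0.1,-0.67,0.02,0.15, 0.09,-0.67,0.02,0.15, 0.07,-0.67,0.02,0.15 ] max 0.67 norm 0.68
```

>>> apply_moves(motion=[0.2,-0.64,0.02,0.15,0.19,-0.65,0.02,0.15,0.18,-0.65,0.02,0.15,0.17,-0.65,0.02,0.15,0.16,-0.66,0.02,0.15,0.14,-0.66,0.02,0.15,0.13,-0.66,0.02,0.15,0.12,-0.66,0.02,0.15])

```text
time: 30.55
tool_pos: [0.4497, 0.0526, 0.1976]
ee_rot: [[-0.998, -0.065, -0.0], [-0.065, 0.998, 0.0], [0.0, 0.0, -1.0]]
wrist_force: [0.5, 0.6, -0.0]
opening: 0.0667
```

>>> apply_moves(motion=[0.11,-0.67,0.02,0.15,0.1,-0.67,0.02,0.15,0.09,-0.67,0.02,0.15,0.07,-0.67,0.02,0.15,0,0,0,0,0,0,0,0,0,0,0,0,0,0,0,0])

```text
time: 31.35
tool_pos: [0.4368, -0.0796, 0.1937]
ee_rot: [[-1.0, 0.005, -0.0], [0.005, 1.0, 0.0], [0.0, 0.0, -1.0]]
wrist_force: [-0.6, -0.0, 0.6]
opening: 0.0667
```

```bash
python3 - <<'E'
from plan import *
snap('wrist','wrist13')
s=snap('side','side13');f=s['frame'];cv2.imwrite('pics/s13c.png',cv2.resize(f[50:300,150:450],None,fx=2.5,fy=2.5,interpolation=cv2.INTER_CUBIC)[:,:,::-1])
plan((0.4373,-0.0812,0.0725,90,7))
E
```

```text
at [ 0.4369 -0.0798  0.1937] yaw 89.73 q6 -1.92 F [-0.4 -0.1 -0.6] open 0.0664 t 31.45
[ 0,0,0.35,-0.01, 0,0,0.35,-0.01, 0,0,0.35,-0.01, 0,0,0.35,-0.01, 0,0,0.35,-0.01, 0,0,0.35,-0.01, 0,0,0.35,-0.01 ] max 0.35 norm 0.35
```

View pics/wrist13.png

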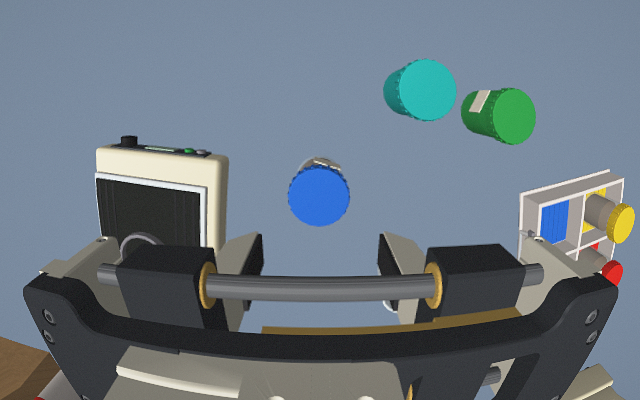

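View pics/s13c.png

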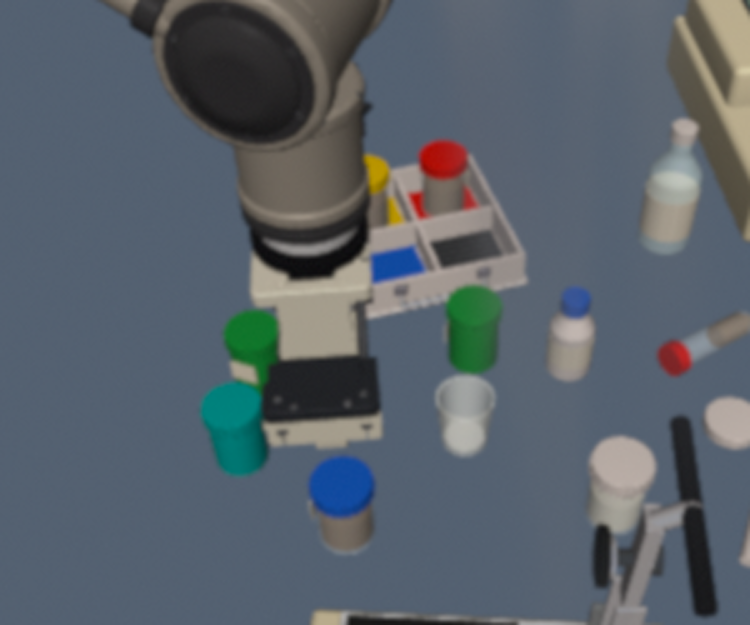

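Blue lid at u≈319, centred between the fingers. Both packed jars stand upright in their bays. I'll descend and grip the blue jar.

>>> apply_moves(motion=[0,-0.02,0.25,0,0,-0.01,0.4,0,0,0,0.45,0,0,0,0.45,0,0,0,0.45,0,0,0,0.3,0,0,0,0.13,0,0,0,0,0])

```text
time: 32.25
tool_pos: [0.4365, -0.0817, 0.0717]
ee_rot: [[-1.0, 0.006, -0.001], [0.006, 1.0, 0.001], [0.001, 0.001, -1.0]]
wrist_force: [-0.2, 0.3, 0.0]
opening: 0.0664
```

>>> apply_moves(motion=[0,0,0,0,0,0,0,0,0,0,0,0,0,0,0,0,0,0,0,0,0,0,0,0,0,0,0,0,0,0,0,0], fingers=-1, squeeze=15)

```text
time: 33.05
tool_pos: [0.4373, -0.0823, 0.0729]
ee_rot: [[-1.0, 0.006, 0.002], [0.006, 1.0, -0.0], [-0.002, -0.0, -1.0]]
wrist_force: [0.3, 1.5, 7.4]
opening: 0.0524
```

>>> apply_moves(motion=[0,0,-0.05,0,0,0,-0.15,0,0,0,-0.3,0,0,0,-0.5,0,0,0,-0.6,0,0,0,-0.6,0,0,0,-0.5,0,0,0,-0.3,0])

```text
time: 33.85
tool_pos: [0.437, -0.0824, 0.2246]
ee_rot: [[-1.0, 0.006, 0.002], [0.006, 1.0, -0.001], [-0.002, -0.001, -1.0]]
wrist_force: [1.3, 0.3, -2.4]
opening: 0.0524
```

```bash
python3 - <<'E'
from plan import *
plan((0.4941,0.2344,0.225,101.75,12))
E
```

```text
at [ 0.437  -0.0824  0.2246] yaw 89.63 q6 -1.92 F [ 1.3  0.3 -2.4] open 0.0524 t 33.85
[ -0.09,0.53,0,-0.15, -0.1,0.53,0,-0.15, -0.11,0.52,0,-0.15, -0.12,0.52,0,-0.15, -0.13,0.52,0,-0.15, -0.14,0.52,0,-0.15, -0.15,0.52,0,-0.15, -0.16,0.51,0,-0.15 ] max 0.53 norm 0.54
[ -0.17,0.51,0,-0.15, -0.17,0.51,0,-0.15, -0.18,0.5,0,-0.15, -0.19,0.5,0,-0.15 ] max 0.51 norm 0.54
```

>>> apply_moves(motion=[-0.09,0.35,0,-0.15,-0.1,0.53,0,-0.15,-0.11,0.55,0,-0.15,-0.12,0.55,0,-0.15,-0.13,0.55,0,-0.15,-0.14,0.55,0,-0.15,-0.15,0.55,0,-0.15,-0.16,0.53,0,-0.15])

```text
time: 34.65
tool_pos: [0.4739, 0.1296, 0.2225]
ee_rot: [[-0.99, -0.138, -0.0], [-0.138, 0.99, -0.0], [0.0, -0.0, -1.0]]
wrist_force: [1.2, 0.0, -1.2]
opening: 0.0529
```

>>> apply_moves(motion=[-0.17,0.51,0,-0.15,-0.17,0.51,0,-0.15,-0.18,0.5,0,-0.15,-0.19,0.5,0,-0.15,0,0,0,0,0,0,0,0,0,0,0,0,0,0,0,0])

```text
time: 35.45
tool_pos: [0.4926, 0.233, 0.2223]
ee_rot: [[-0.978, -0.207, -0.0], [-0.207, 0.978, -0.0], [0.0, -0.0, -1.0]]
wrist_force: [-0.5, -0.0, -1.0]
opening: 0.0526
```

```bash
python3 - <<'E'
from plan import *
s=snap('side','side14');f=s['frame'];cv2.imwrite('pics/s14c.png',cv2.resize(f[0:250,150:450],None,fx=2.5,fy=2.5,interpolation=cv2.INTER_CUBIC)[:,:,::-1])
plan((0.4941,0.2344,0.0865,101.75,7))
E
```

```text
at [0.4927 0.2331 0.2224] yaw 101.94 q6 -1.48 F [-0.2 -0.1 -1.4] open 0.0525 t 35.5
[ 0,0,0.39,0, 0,0,0.39,0, 0,0,0.39,0, 0,0,0.39,0, 0,0,0.39,0, 0,0,0.39,0, 0,0,0.39,0 ] max 0.39 norm 0.39
```

View pics/s14c.png

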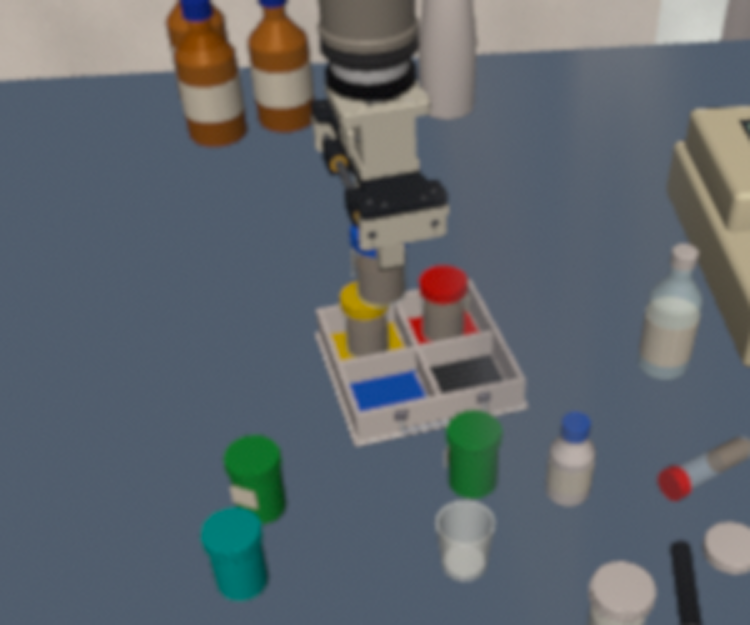

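The blue jar hangs upright over the blue bay, and yellow and red are seated. I'll lower it.

>>> apply_moves(motion=[-0.02,0.02,0.25,0,-0.01,0,0.45,0,0,0,0.5,0,0,0,0.5,0,0,0,0.45,0,0,0,0.35,0,0,0,0.17,0,0,0,0.05,0])

```text
time: 36.3
tool_pos: [0.4934, 0.2349, 0.085]
ee_rot: [[-0.978, -0.208, -0.002], [-0.208, 0.978, -0.001], [0.002, -0.0, -1.0]]
wrist_force: [-0.0, 0.1, -2.0]
opening: 0.0524
```

>>> apply_moves(motion=[0,0,0.03,0,0,0,0.02,0,0,0,0.02,0,0,0,0.01,0,0,0,0.01,0,0,0,0,0,0,0,0,0,0,0,0,0])

```text
time: 37.1
tool_pos: [0.494, 0.2353, 0.0818]
ee_rot: [[-0.978, -0.208, 0.0], [-0.208, 0.978, 0.0], [-0.0, 0.0, -1.0]]
wrist_force: [0.0, -0.8, -1.6]
opening: 0.0524
```

>>> apply_moves(motion=[0,0,0.01,0,0,0,0.01,0,0,0,0.01,0,0,0,0.01,0,0,0,0.01,0,0,0,0,0,0,0,0,0,0,0,0,0])

```text
time: 37.9
tool_pos: [0.4945, 0.2357, 0.0808]
ee_rot: [[-0.978, -0.208, 0.002], [-0.208, 0.978, 0.001], [-0.002, 0.001, -1.0]]
wrist_force: [-1.5, 1.1, 11.2]
opening: 0.0524
```

Contact is firm at 11 N. I'll ease back 1 mm, release and go up clear.

>>> apply_moves(motion=[0,0,-0.01,0,0,0,-0.01,0,0,0,0,0,0,0,0,0,0,0,0,0,0,0,0,0,0,0,0,0,0,0,0,0])

```text
time: 38.7
tool_pos: [0.4943, 0.2356, 0.0808]
ee_rot: [[-0.978, -0.208, 0.001], [-0.208, 0.978, 0.001], [-0.001, 0.0, -1.0]]
wrist_force: [-1.5, 1.5, 6.0]
opening: 0.0527
```

>>> apply_moves(motion=[0,0,0,0,0,0,0,0,0,0,0,0,0,0,0,0,0,0,0,0,0,0,-0.2,0,0,0,-0.5,0,0,0,-0.7,0], fingers=0.45)

```text
time: 39.5
tool_pos: [0.493, 0.2349, 0.1502]
ee_rot: [[-0.978, -0.208, -0.003], [-0.208, 0.978, -0.001], [0.003, -0.0, -1.0]]
wrist_force: [0.7, -0.0, -0.8]
opening: 0.0663
```

>>> apply_moves(motion=[0,0,-0.7,0,0,0,-0.5,0,0.5,0,-0.2,0,0.8,0,0,0,0.8,0,0,0,0.5,0,0,0,0.2,0,0,0,0,0,0,0])

```text
time: 40.3
tool_pos: [0.3567, 0.2061, 0.2211]
ee_rot: [[-0.978, -0.208, 0.002], [-0.208, 0.978, 0.001], [-0.002, 0.0, -1.0]]
wrist_force: [1.1, 0.1, 0.4]
opening: 0.0668
```

```bash
python3 - <<'E'
from m import *
from plan import *
s=snap('side','side15');f=s['frame'];cv2.imwrite('pics/s15c.png',cv2.resize(f[90:400,180:480],None,fx=1.9,fy=1.9,interpolation=cv2.INTER_CUBIC)[:,:,::-1])
t=snap('top','top15'); plan()
for nm,a in (('red',(174,6)),('yel',(20,32)),('blue',(105,125))):
  print(nm,[(c,st[4],onz(t,*c,.083).round(3)[:2]) for c,st in blobs(t,*a,smin=150)[0] if 150<c[1]<300])
E
```

```text
at [0.3583 0.2064 0.2208] yaw 102.0 q6 -1.44 F [ 0.4 -0.5 -0.7] open 0.0665 t 40.4
red [(array([200.1, 190.4]), np.int32(612), array([0.553, 0.326]))]
yel [(array([206.6, 220.7]), np.int32(641), array([0.47 , 0.308]))]
blue [(array([238. , 212.8]), np.int32(605), array([0.489, 0.223]))]
```

View pics/s15c.png

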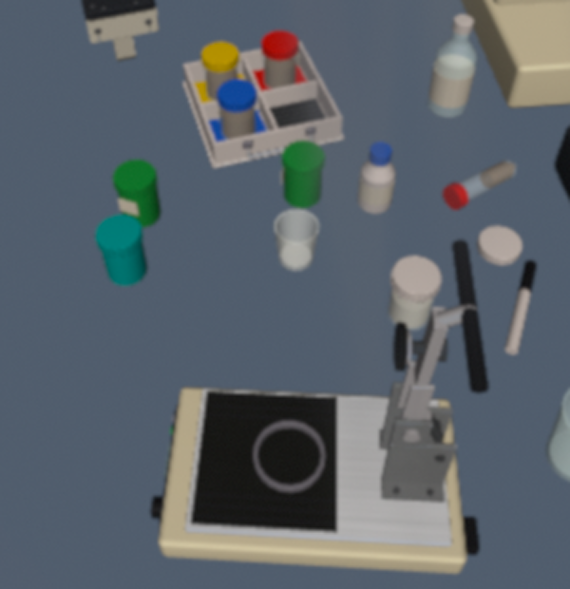

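View pics/top15.png

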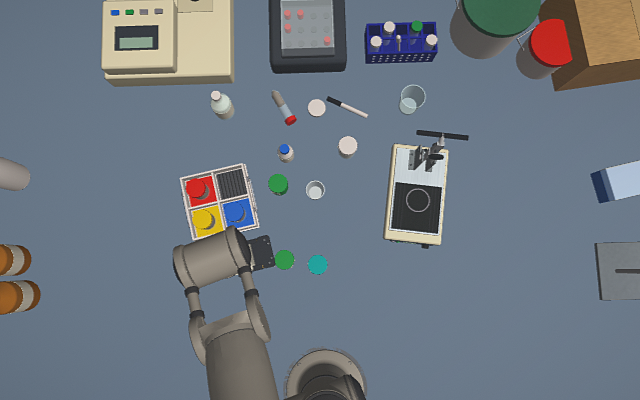

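All three jars stand upright on the mats of their own colour, and the arm is up. The white-lidded jar (348,147) and the bottle (285,150) are where they started. The gripper is clear, so I'm handing in.

```bash
python3 -c "
from workcell import r
print(r.read_state()['wrist_force']); print(r.finish_job())"
```

```text
[ 0.35493394 -0.4562462  -0.67222809]
the job is handed in; nothing more can be done
None
```

I lifted the hold-down arm by its T-bar to the upright stop and left it there. I then took the red-lidded jar out of its ring and packed the red, yellow and blue jars into the bays with their own mat colours. The job took about 40 s.

- **Final pictures:** The top and side views show all three jars upright on their own colours and the arm still up. The white-lidded jar, the slim bottle and the other look-alikes are where they started, and the gripper is clear.
- **Setting down:** Red and yellow touched down at about 1 to 3 N. Blue was firmer, at about 11 N, and I eased back before releasing it.
- **Failed or disagreeing checks:** No check failed. The top and side views agreed to within about 3 mm wherever I compared them.

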